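Unstack a dried painted glass and put its spacer board on the pile

TASK

In the glass-painting workshop a painted glass has dried on the round wooden stand under a plywood spacer board. Lift the board off and lay it flat and square on top of the pile of spacer boards, then lift the glass off the stand, keeping it upright, and stand it in the middle of the empty cork coaster. Set both down rather than dropping them.

Things in the scene. Friction and masses are not known exactly. Their poses are not given: they have to be found in the camera images.
- glass_center (a point): Centre, half-way up, of the painted glass to be moved: an upright round-bellied tealight glass, 60 mm high, hollow, walls about 4 mm, 54 mm across its belly from 18 to 44 mm above its foot, narrowing to 46 mm at the open rim and 42 mm at the foot. It weighs about 120 g. Its z axis points up. It stands on a fixed round wooden stand 96 mm across and 30 mm high, with the spacer board lying on its rim. Two other glasses of the same shape already stand on coasters and stay there.
- spacer_center (a point): Centre, half-way through the thickness, of the plywood spacer board that lies loose on the glass's rim: 130 mm along its x axis, 60 mm along its y axis, 10 mm thick (z, up), about 80 g. It overhangs the glass; its centre may be some mm off the glass's axis.
- pile_center (a point): Centre, half-way through the thickness, of the upper board of the pile of spacer boards: two loose boards of the same 130 x 60 x 10 mm size and axes as the spacer, one flat on the other on the table, so the pile is 20 mm high.
- coaster_top (a point): Centre of the top face of the empty cork coaster: a round disc 80 mm across and 5 mm thick, fixed to the table, z up. It is one of three in an uneven row running away from the robot (along world x), about 105 mm apart; the others carry a glass each.
Things that resemble listed ones, but are neither listed nor needed, are in the scene too. Leave any black, blue or pink look-alike of the part that bears spacer_center alone.

How it is judged:
At the end, for the whole second after the job is handed in: The spacer lies flat and at rest on top of the two-board pile, its centre within 20 mm of the upper pile board's centre and its long side within 11 degrees of that board's; the glass stands upright (within 6 degrees) and at rest on the empty cork coaster, within 20 mm of its middle (horizontal distance between spacer_center and pile_center below 0.02 m and z of spacer_center in the frame of pile_center between 0.006 and 0.014 m and angle between the x axis of spacer_center and the x axis of pile_center, either way round below 0.2 rad and angle between each of spacer_center, glass_center's own z axis and vertical below 0.1 rad and height (world z) of spacer_center between 0.02 and 0.03 m and horizontal distance between glass_center and coaster_top below 0.02 m and z of glass_center in the frame of coaster_top between 0.026 and 0.034 m and linear speed of each of glass, spacer below 0.02 m/s); the robot touches nothing.
It fails at once if the glass is tipped by more than 35 degrees (angle between glass_center's own z axis and vertical above 0.61 rad).
It fails at once if the glass is dropped: it falls, out of the fingers, faster than 0.5 m/s (about 13 mm of free fall) (contact force between glass and the fingers below 0.05 N and linear speed of glass above 0.5 m/s).
It fails at once if the spacer board is dropped: it falls, out of the fingers, faster than 0.5 m/s (about 13 mm of free fall) (contact force between spacer and the fingers below 0.05 N and linear speed of spacer above 0.5 m/s).
It also fails if it takes over 64 s, if anything falls off the work surface, if the arm or the gripper's body presses on something with over 40 N, if the wrist force passes 120 N, or if a joint passes its speed limit or range.

ROBOT

A 6-joint arm with a two-finger parallel gripper is mounted at the origin on the work surface. World frame = base frame: x ahead of the robot, y to its left, z up, the work surface at z = 0. Lengths are in m, angles in rad, forces in N, time in s.
With the tool pointing down it reaches from about 0.15 to 0.775 m from the base axis. Payload 6.1 kg.
Tool frame: the origin (TCP) lies between the finger pads; the fingertips stand r.tips_ahead ahead of it and the grasp point (between the pads) lies 11 mm behind it (r.tips_ahead is the distance from the TCP to the fingertips, in m); z points along the fingers, y is the line along which they close (so a half turn about z gives the same grasp; the last joint's range is limited). The gripper opens to 85 mm and grips with 20 to 120 N. Pads are 22 mm wide; open, the fingers measure 114 mm over their backs; the gripper's body (76 mm by 85 mm) begins 54 mm behind the grasp point. The pads swing forward as they close: fully open they stand 13 mm farther back than shut.
Start: joints at [1.271, 0.126, -0.04, 1.405, 0, 1.571], TCP at [0.155, 0.502, 0.239] pointing down, gripper open.
Joint ranges: [-2.72, 2.72], [-0.95, 1.95], [-1.27, 1.35], [-1.78, 2.02], [-1.46, 1.47], [-3.14, 3.14]. Speed limits (rad/s): [2.39, 2.39, 3.01, 3.14, 3.14, 3.14].

INTERFACE

Orientations are given as a 3x3 rotation matrix whose columns are the frame's x, y, z axes.
In Python, from station import sense, capture, r gives the robot as it stands.
- The arm moves only by the tool apply_moves, never from a script. Its argument "increments" is a list of rows, each an object of numbers: "x", "y", "z": the shift along the tool's x, y, z in m; "rx", "ry", "rz": the turn, a rotation vector about the tool's x, y, z in degrees; "fingers": the finger opening in m, from 0 to 0.0854. A call has 1 to 12 rows; each row is the pose to reach, as a shift and turn from the pose commanded when the call began, along the tool's axes at that moment; what a row does not reach only later rows make up. A row lasts 1/8 s, in which the tool goes at most 62.5 mm and 10.7 degrees, less where a joint would pass 70% of its speed; a pose out of reach is approached as far as the arm can. A call with a gripper value outside its range is refused whole. The fingers move at their own pace and stop on an object; "force" is the grip in N (left out, the last holds). Time passes only in rows, so rows that repeat a pose let the fingers close. It gives the time, the measured TCP pose, the force, the opening and the grip force at its end, in the units of the state.
- sense(): the state, without advancing time (a new reading comes with each control period).
- capture(name): name is "scene" or "side" or "wrist"; returns a dict with "pixels" (384x512x3 uint8, blue, green, red), "fx", "fy", "cx", "cy" (pixels), "extrinsics" (4x4, takes a point from camera to world coordinates). Camera axes: x right, y down, z forward; pixel columns grow to the right and rows downward; lengths in m; the calibration is good to about 2 mm. A picture is of the moment at which its call begins. There is no depth.
- r.sign_off(): hands the job in; it is judged then, once.
The state is a dict: "t": time; "joint_pos": joint angles; "qvel": joint speeds; "tau": joint torques, N m; "ee_pos": TCP position; "orientation": TCP orientation; "wrist_force": force on the tool from outside, world axes, zero at the start; "moment": the same for the moment, N m; "opening": opening from 0.0 (shut) to 1.0 (fully open); "grip_force": force on a finger pad.
Only numpy, scipy, OpenCV 4.12 (cv2) and the standard library are available. Lean on these libraries where they do the work, as an engineer would, in place of code of your own. Each camera call takes 0.05 s, during which the arm holds its last target. There are 200 camera calls.

## Working session

There is one attempt and no reset: what is moved stays moved. The work goes in short steps, Python scripts to look and compute and a tool call to move; the robot and the scene stay as the last step left them, time stands still between calls to the robot, and variables do not carry over. Pictures are saved under pics/ and viewed, at most 10 in all, crops included, and the job is handed in when it is done.

Besides the shell and the picture viewer there is one more tool, called after "Call:" by a JSON object that holds its "method" and its "body", one argument or row to a line. apply_moves: Moves the arm, as the interface text tells. Its arguments: {"type":"object","properties":{"increments":{"type":"array"},"force":{"type":"number"}},"required":["increments"]}

```bash
mkdir -p pics; ls; cat > h.py <<'E'
import numpy as np, cv2
from station import sense, capture, r
def ray(c,u,v,z):
    E=np.array(c["extrinsics"]); d=E[:3,:3]@np.array([(u-c["cx"])/c["fx"],(v-c["cy"])/c["fy"],1]); o=E[:3,3]
    return o+d*(z-o[2])/d[2]
def proj(c,p):
    E=np.array(c["extrinsics"]); q=E[:3,:3].T@(np.array(p)-E[:3,3]); return c["fx"]*q[0]/q[2]+c["cx"],c["fy"]*q[1]/q[2]+c["cy"]
E
python3 - <<'E'
from h import *
import pickle
s=sense(); print(s["ee_pos"],s["orientation"],r.tips_ahead,s["t"])
C={n:capture(n) for n in("scene","side","wrist")}
pickle.dump(C,open("c0.pkl","wb"))
for n,c in C.items(): print(n,np.round(c["extrinsics"],3).tolist(),c["fx"]); cv2.imwrite(f"pics/{n}0.png",c["pixels"])
E
```

```text
pics
[0.15494423 0.50122855 0.23854758] [[-9.55388005e-01  2.95353258e-01 -4.60864725e-04]
 [ 2.95353618e-01  9.55386889e-01 -1.46040832e-03]
 [ 8.96775952e-06 -1.53137466e-03 -9.99998827e-01]] 0.008 0.0
scene [[-0.509, 0.538, -0.672, 1.161], [0.861, 0.335, -0.384, 0.455], [0.018, -0.773, -0.634, 0.718], [0.0, 0.0, 0.0, 1.0]] 405.59747891866647
side [[0.943, -0.164, 0.289, 0.112], [-0.333, -0.453, 0.827, -0.978], [-0.005, -0.876, -0.482, 0.684], [0.0, 0.0, 0.0, 1.0]] 437.0445607891627
wrist [[0.296, 0.922, 0.249, 0.092], [0.955, -0.285, -0.078, 0.521], [-0.001, 0.261, -0.965, 0.373], [0.0, 0.0, 0.0, 1.0]] 298.25702291740487
```

View pics/scene0.png

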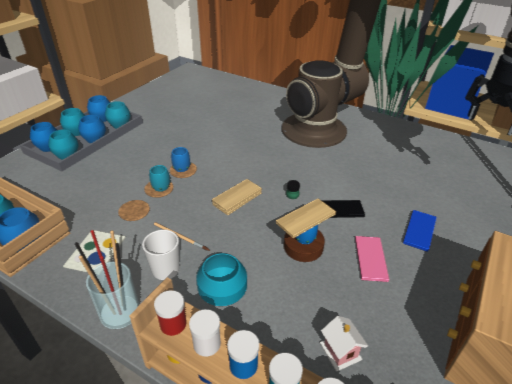

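View pics/side0.png

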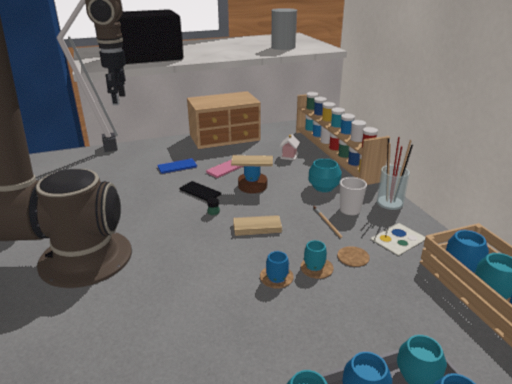

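The scene view shows these candidates for the spacer: the plywood board on the blue glass (306,218), the two-board pile (237,196), and black (345,208), pink (372,258) and blue (420,230) look-alikes. I choose (306,218), seen at (251,160) in the side view. The empty coaster is at (134,210), or (353,257) in the side view.

```bash
cat > m.py <<'E'
from h import *
import pickle
C=pickle.load(open("c0.pkl","rb"))
W={"spacer":({"scene":(270,190,345,245),"side":(222,145,282,175)},.1),"pile":({"scene":(205,170,268,220),"side":(225,208,290,243)},.02),"coaster":({"scene":(112,194,156,226),"side":(332,243,376,270)},.005)}
tiles=[]
for k,(d,z) in W.items():
  for n,(a,b,e,f) in d.items():
    c=C[n]; im=c["pixels"][b:f,a:e]; hsv=cv2.cvtColor(im,cv2.COLOR_BGR2HSV)
    if k=="coaster": m=cv2.inRange(hsv,(5,60,60),(25,255,255))
    else: m=cv2.inRange(hsv,(12,50,165 if n=="scene" else 165),(28,200,255))
    m=cv2.morphologyEx(m,cv2.MORPH_OPEN,np.ones((2,2),np.uint8))
    cs,_=cv2.findContours(m,0,1); q=max(cs,key=cv2.contourArea)
    P=np.array([ray(c,u+a,v+b,z)[:2] for u,v in q[:,0,:]],np.float32)*1000
    R=cv2.minAreaRect(P); print(k,n,np.round(R[0],1),np.round(R[1],1),round(R[2],1),[np.round(x).tolist() for x in cv2.boxPoints(R)])
    v=cv2.resize(im,None,fx=5,fy=5,interpolation=0); cv2.drawContours(v,[q*5+2],-1,(0,0,255),1); t=np.zeros((275,390,3),np.uint8); v=v[:275,:390]; t[:v.shape[0],:v.shape[1]]=v; tiles.append(t)
cv2.imwrite("pics/m.png",np.vstack([np.hstack(tiles[:2]),np.hstack(tiles[2:4])]))
E
python3 m.py
```

```text
spacer scene [522.9 214.5] [ 64.7 129.2] 68.0 [[451.0, 209.0], [571.0, 160.0], [595.0, 220.0], [475.0, 269.0]]
spacer side [517.9 195.9] [ 56.7 127.4] 65.1 [[448.0, 197.0], [564.0, 143.0], [588.0, 195.0], [472.0, 248.0]]
pile scene [462.1 -11.4] [ 74.6 139.9] 76.7 [[385.0, -32.0], [522.0, -64.0], [539.0, 9.0], [403.0, 41.0]]
pile side [453.6 -31.6] [ 57.4 127. ] 75.8 [[385.0, -44.0], [508.0, -75.0], [522.0, -19.0], [399.0, 12.0]]
coaster scene [ 638.8 -218.3] [80.2 78.1] 74.2 [[590.0, -246.0], [665.0, -268.0], [687.0, -190.0], [612.0, -169.0]]
coaster side [ 634.5 -235.4] [81.4 77.7] 50.6 [[579.0, -242.0], [639.0, -292.0], [690.0, -229.0], [630.0, -179.0]]
```

View pics/m.png

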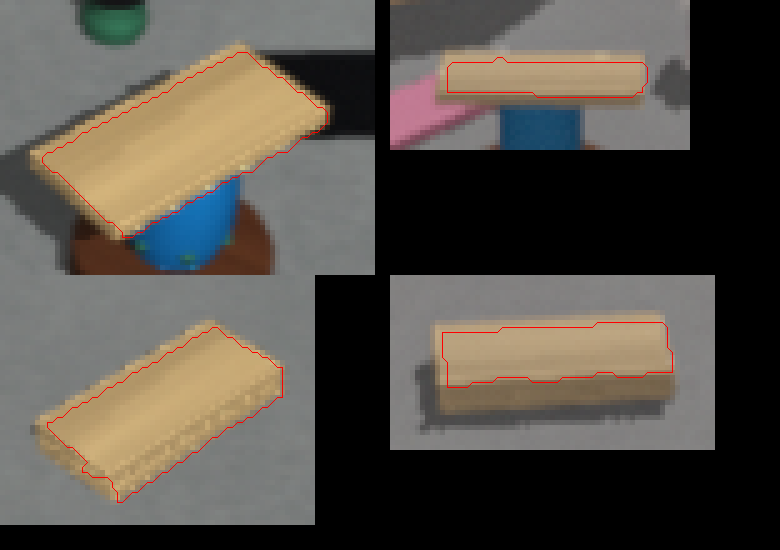

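The crop shows the plywood board (not a coloured look-alike) resting on the blue glass, and the pile below it. The two views disagree by about 17 mm in y, always in the same direction, so one calibration is suspect. I'll check both against known points, the base and the TCP.

```bash
python3 - <<'E'
from h import *
import pickle
C=pickle.load(open("c0.pkl","rb"))
s=sense(); R=np.array(s["orientation"]);p=np.array(s["ee_pos"])
for n,c in C.items():
  print(n,c["cx"],c["cy"],c["fy"],np.round([proj(c,q) for q in ([0,0,0],p+R[:,2]*.008,p+R[:,2]*.008+R[:,1]*.045,p+R[:,2]*.008-R[:,1]*.045,[.638,-.218,.005],[.634,-.235,.005])],1).tolist())
a=C["side"]["pixels"][60:120,85:145]; b=C["side"]["pixels"][165:285,30:140]; d=C["scene"]["pixels"][50:155,270:380]
h=[cv2.resize(x,(260,int(260*x.shape[0]/x.shape[1]))) for x in(a,b,d)]
H=max(x.shape[0] for x in h); cv2.imwrite("pics/base.png",np.hstack([np.pad(x,((0,H-x.shape[0]),(0,0),(0,0))) for x in h]))
cv2.imwrite("pics/w.png",C["wrist"]["pixels"])
E
```

```text
scene 259.8080291483108 193.49429488491361 405.59747891866647 [[313.5, 129.7], [487.6, 131.0], [506.8, 138.6], [469.5, 123.7], [135.4, 210.6], [131.7, 207.4]]
side 254.21381696335612 188.1087836697541 437.0445607891627 [[85.3, 256.8], [119.2, 103.6], [122.2, 99.5], [116.0, 108.0], [351.5, 252.6], [353.6, 256.8]]
wrist 259.6473495051891 189.37303449163147 298.25702291740487 [[-154.1, 163.2], [260.4, 241.4], [347.4, 241.3], [173.4, 241.4], [-35.7, 525.7], [-45.0, 526.2]]
```

View pics/base.png

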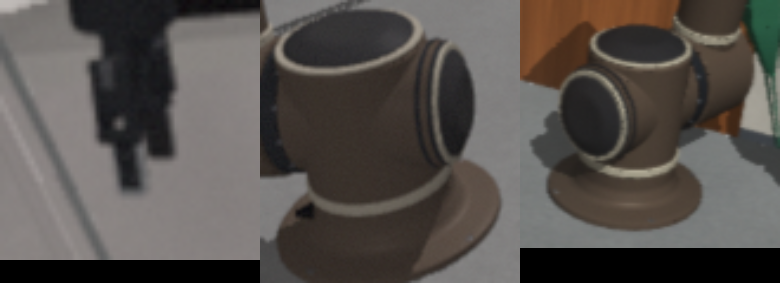

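The side view agrees with both the base and the fingertips, so the scene view is the doubtful one. I'll move above the workspace and settle it with the wrist camera.

Call:
{"method": "apply_moves", "body": {
  "increments": [
    {"x": -0.394,"y": -0.277,"z": -0.09},
    {"x": -0.394,"y": -0.277,"z": -0.09},
    {"x": -0.394,"y": -0.277,"z": -0.09},
    {"x": -0.394,"y": -0.277,"z": -0.09},
    {"x": -0.394,"y": -0.277,"z": -0.09},
    {"x": -0.394,"y": -0.277,"z": -0.09},
    {"x": -0.394,"y": -0.277,"z": -0.09},
    {"x": -0.394,"y": -0.277,"z": -0.09},
    {"x": -0.394,"y": -0.277,"z": -0.09},
    {"x": -0.394,"y": -0.277,"z": -0.09},
    {"x": -0.394,"y": -0.277,"z": -0.09},
    {"x": -0.394,"y": -0.277,"z": -0.09}
  ]
}}

```text
validation failed for argument at $.in...
```

```bash
python3 - <<'E'
from h import *
import pickle
c=capture("wrist"); pickle.dump(c,open("w1.pkl","wb")); cv2.imwrite("pics/w1.png",c["pixels"])
s=sense(); print(s["ee_pos"],s["t"],s["joint_pos"])
for q in ([.518,.196,.1],[.523,.214,.1],[.454,-.031,.02],[.462,-.012,.02],[.634,-.235,.005],[.639,-.218,.005]): print(np.round(proj(c,q),1))
E
```

```text
[0.15496653 0.50135892 0.23879746] 0.2 [ 1.27101577e+00  1.26200992e-01 -4.02255610e-02  1.40537788e+00
  4.70049800e-06  1.57081741e+00]
[120.9 502.8]
[134.9 502.5]
[ -4.4 441. ]
[  8.8 441.9]
[-45.1 526.2]
[-35.5 526.1]
```

View pics/w1.png

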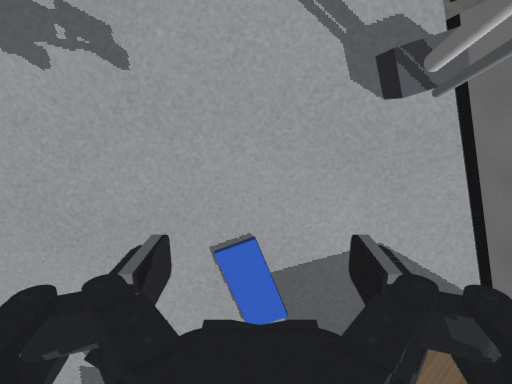

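That call was refused, so nothing moved. The picture shows only the blue look-alike, at (250,280). I'll try again with full rows.

Call:
{"method": "apply_moves", "body": {
  "increments": [
    {"x": -0.04,"y": -0.028,"z": -0.01,"rx": 0,"ry": 0,"rz": 0,"fingers": 0.085},
    {"x": -0.08,"y": -0.056,"z": -0.02,"rx": 0,"ry": 0,"rz": 0,"fingers": 0.085}
  ]
}}

```text
t: 0.45
ee_pos: [0.2152, 0.4236, 0.259]
orientation: [[-0.956, 0.294, -0.0], [0.294, 0.956, -0.001], [-0.0, -0.001, -1.0]]
wrist_force: [1.6, 0.0, 0.4]
opening: 0.999
grip_force: 0.0
```

Call:
{"method": "apply_moves", "body": {
  "increments": [
    {"x": -0.046,"y": -0.019,"z": -0.02,"rx": 0,"ry": 0,"rz": 0,"fingers": 0.085},
    {"x": -0.092,"y": -0.038,"z": -0.04,"rx": 0,"ry": 0,"rz": 0,"fingers": 0.085},
    {"x": -0.138,"y": -0.057,"z": -0.06,"rx": 0,"ry": 0,"rz": 0,"fingers": 0.085},
    {"x": -0.184,"y": -0.076,"z": -0.08,"rx": 0,"ry": 0,"rz": 0,"fingers": 0.085},
    {"x": -0.23,"y": -0.095,"z": -0.1,"rx": 0,"ry": 0,"rz": 0,"fingers": 0.085},
    {"x": -0.276,"y": -0.114,"z": -0.1,"rx": 0,"ry": 0,"rz": 0,"fingers": 0.085},
    {"x": -0.322,"y": -0.133,"z": -0.1,"rx": 0,"ry": 0,"rz": 0,"fingers": 0.085},
    {"x": -0.368,"y": -0.152,"z": -0.1,"rx": 0,"ry": 0,"rz": 0,"fingers": 0.085},
    {"x": -0.414,"y": -0.171,"z": -0.1,"rx": 0,"ry": 0,"rz": 0,"fingers": 0.085},
    {"x": -0.46,"y": -0.19,"z": -0.1,"rx": 0,"ry": 0,"rz": 0,"fingers": 0.085},
    {"x": -0.46,"y": -0.19,"z": -0.1,"rx": 0,"ry": 0,"rz": 0,"fingers": 0.085}
  ]
}}

```text
t: 1.82
ee_pos: [0.6004, 0.1048, 0.357]
orientation: [[-0.954, 0.299, -0.003], [0.299, 0.954, -0.001], [0.002, -0.002, -1.0]]
wrist_force: [-0.2, 0.1, -0.6]
opening: 0.995
grip_force: 0.0
```

```bash
python3 - <<'E'
from h import *
import pickle
c=capture("wrist"); pickle.dump(c,open("w1.pkl","wb")); cv2.imwrite("pics/w1b.png",c["pixels"])
s=sense(); print(s["ee_pos"],s["t"],s["joint_pos"])
for q in ([.518,.196,.1],[.523,.214,.1],[.454,-.031,.02],[.462,-.012,.02],[.634,-.235,.005],[.639,-.218,.005]): print(np.round(proj(c,q),1))
E
```

```text
[0.59915488 0.10601157 0.35782703] 1.875 [1.75032633e-01 3.37551431e-01 4.92918776e-01 1.72851589e+00
 1.90633306e-04 4.77238580e-01]
[310.8  75.9]
[326.   75.3]
[144.4  86.7]
[158.3  88. ]
[ 80.6 227.8]
[ 90.7 227.6]
```

View pics/w1b.png

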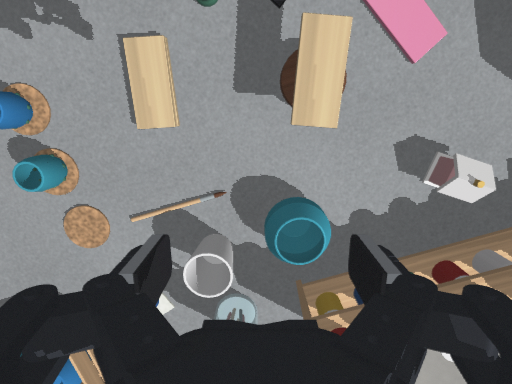

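The wrist view shows the spacer at (322,71), the pile at (150,83) and the empty coaster at (87,227). I'll measure them in this picture.

```bash
cat > mw.py <<'E'
from h import *
import pickle
c=pickle.load(open("w1.pkl","rb"))
for k,(a,b,e,f),z in (("spacer",(285,5,358,135),.1),("pile",(118,28,185,135),.02),("coaster",(58,198,115,255),.005)):
    im=c["pixels"][b:f,a:e]; hsv=cv2.cvtColor(im,cv2.COLOR_BGR2HSV)
    m=cv2.inRange(hsv,(5,60,60) if k=="coaster" else (12,50,195),(28,255,255))
    m=cv2.morphologyEx(m,cv2.MORPH_OPEN,np.ones((3,3),np.uint8))
    cs,_=cv2.findContours(m,0,1); q=max(cs,key=cv2.contourArea)
    P=np.array([ray(c,u+a,v+b,z)[:2] for u,v in q[:,0,:]],np.float32)*1000
    R=cv2.minAreaRect(P); print(k,np.round(R[0],1),np.round(R[1],1),round(R[2],1),np.round(proj(c,[R[0][0]/1e3,R[0][1]/1e3,z])),"pix rect",[np.round(cv2.boxPoints(cv2.minAreaRect(q+np.array([a,b])))).tolist()])
E
python3 mw.py
```

```text
spacer [518.  208.4] [ 58.2 128.4] 68.1 [321.  73.] pix rect [[[292.0, 123.0], [303.0, 12.0], [352.0, 17.0], [340.0, 129.0]]]
pile [452.4 -22. ] [ 58.8 128.7] 76.0 [150.  84.] pix rect [[[123.0, 38.0], [163.0, 33.0], [175.0, 126.0], [135.0, 131.0]]]
coaster [ 635.6 -224.5] [79.9 76.7] 72.6 [ 86. 227.] pix rect [[[64.0, 206.0], [109.0, 206.0], [109.0, 247.0], [64.0, 247.0]]]
```

Call:
{"method": "apply_moves", "body": {
  "increments": [
    {"x": 0.027,"y": 0.018,"z": 0.03,"rx": 0,"ry": 0,"rz": 1,"fingers": 0.085},
    {"x": 0.054,"y": 0.036,"z": 0.06,"rx": 0,"ry": 0,"rz": 2,"fingers": 0.085},
    {"x": 0.081,"y": 0.054,"z": 0.1,"rx": 0,"ry": 0,"rz": 3,"fingers": 0.085},
    {"x": 0.108,"y": 0.073,"z": 0.14,"rx": 0,"ry": 0,"rz": 4.6,"fingers": 0.085},
    {"x": 0.108,"y": 0.073,"z": 0.168,"rx": 0,"ry": 0,"rz": 4.6,"fingers": 0.085},
    {"x": 0.108,"y": 0.073,"z": 0.168,"rx": 0,"ry": 0,"rz": 4.6,"fingers": 0.085}
  ]
}}

```text
t: 2.62
ee_pos: [0.5142, 0.2092, 0.1898]
orientation: [[-0.929, 0.369, -0.003], [0.369, 0.929, -0.001], [0.003, -0.002, -1.0]]
wrist_force: [-0.7, 0.4, 0.4]
opening: 0.992
grip_force: 0.0
```

```bash
python3 - <<'E'
from h import *
import pickle
c=capture("wrist"); pickle.dump(c,open("w2.pkl","wb"))
s=sense(); p=s["ee_pos"];R=np.array(s["orientation"]);print(p,s["t"],np.degrees(np.arctan2(R[1,1],R[0,1])), s["joint_pos"])
print(proj(c,[.518,.208,.1]),proj(c,p+R[:,2]*.1))
cv2.imwrite("pics/w2.png",c["pixels"])
E
```

```text
[0.51542645 0.20918299 0.19154493] 2.675 68.30264322223357 [ 3.85478437e-01  1.89230898e-01 -6.89116703e-02  1.31360797e+00
  1.08594882e-04  7.64168922e-01]
(np.float64(260.76498366876774), np.float64(201.56360540056502)) (np.float64(260.8656569892276), np.float64(195.03544236646724))
```

View pics/w2.png

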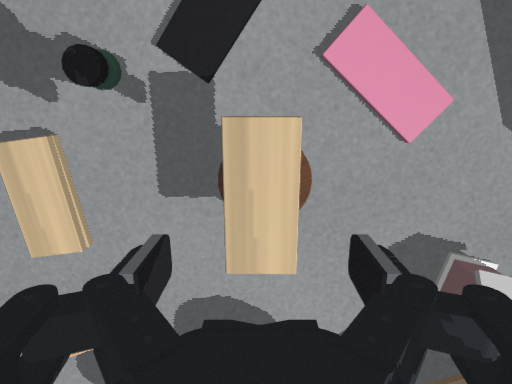

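The board is centred under the open fingers, at columns 224–301 and rows 117–273, and parallel to the tool x axis. A quick refinement comes next, and I'll also get the stand for the glass axis.

```bash
sed -e 's/w1.pkl/w2.pkl/' -e 's/(285,5,358,135)/(210,105,315,285)/' -e 's/(118,28,185,135)/(0,125,100,262)/' -e 's/,("coaster.*005)):/):/' mw.py > mw2.py; python3 mw2.py
```

```text
spacer [521.1 217.3] [ 39.5 126.8] 68.2 [273. 201.] pix rect [[[248.0, 118.0], [301.0, 118.0], [301.0, 273.0], [248.0, 273.0]]]
pile [454.4 -12.3] [ 39.7 127.4] 76.0 [ 47. 199.] pix rect [[[9.0, 143.0], [43.0, 131.0], [83.0, 249.0], [48.0, 261.0]]]
```

Call:
{"method": "apply_moves", "body": {
  "increments": [
    {"x": -0.002,"y": 0,"z": 0.035,"rx": 0,"ry": 0,"rz": 0,"fingers": 0.085},
    {"x": -0.002,"y": 0,"z": 0.065,"rx": 0,"ry": 0,"rz": 0,"fingers": 0.085},
    {"x": -0.002,"y": 0,"z": 0.09,"rx": 0,"ry": 0,"rz": 0,"fingers": 0.085},
    {"x": -0.002,"y": 0,"z": 0.106,"rx": 0,"ry": 0,"rz": 0,"fingers": 0.085},
    {"x": -0.002,"y": 0,"z": 0.106,"rx": 0,"ry": 0,"rz": 0,"fingers": 0.085},
    {"x": -0.002,"y": 0,"z": 0.106,"rx": 0,"ry": 0,"rz": 0,"fingers": 0.064},
    {"x": -0.002,"y": 0,"z": 0.106,"rx": 0,"ry": 0,"rz": 0,"fingers": 0.064},
    {"x": -0.002,"y": 0,"z": 0.106,"rx": 0,"ry": 0,"rz": 0,"fingers": 0.064}
  ],
  "force": 25
}}

```text
t: 3.68
ee_pos: [0.5189, 0.2081, 0.086]
orientation: [[-0.929, 0.371, 0.001], [0.371, 0.929, 0.0], [-0.001, 0.001, -1.0]]
wrist_force: [1.3, 0.3, -0.3]
opening: 0.748
grip_force: 0.0
```

```bash
python3 - <<'E'
from h import *
c=capture("side"); d=capture("scene"); s=sense(); print(s["ee_pos"],s["t"],s["opening"],s["wrist_force"])
a=c["pixels"][110:210,190:320]; b=d["pixels"][150:270,250:380]
cv2.imwrite("pics/g1.png",np.hstack([cv2.resize(x,(390,360),interpolation=2) for x in(a,b)]))
E
```

```text
[0.51872737 0.20802852 0.0856631 ] 3.775 0.7485943729027058 [-0.94908703 -0.18829626  0.25585318]
```

View pics/g1.png

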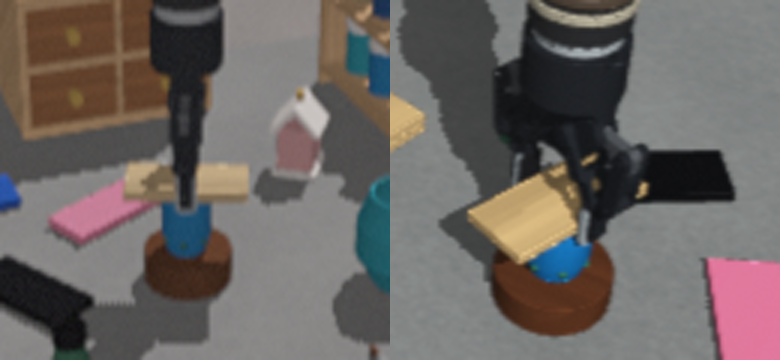

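The fingers straddle the board, with tips a few mm below its underside at (185,207). I'll close and lift.

Call:
{"method": "apply_moves", "body": {
  "increments": [
    {"x": 0,"y": 0,"z": 0,"rx": 0,"ry": 0,"rz": 0,"fingers": 0.054},
    {"x": 0,"y": 0,"z": 0,"rx": 0,"ry": 0,"rz": 0,"fingers": 0.054},
    {"x": 0,"y": 0,"z": 0,"rx": 0,"ry": 0,"rz": 0,"fingers": 0.054},
    {"x": 0,"y": 0,"z": 0,"rx": 0,"ry": 0,"rz": 0,"fingers": 0.054},
    {"x": 0,"y": 0,"z": -0.005,"rx": 0,"ry": 0,"rz": 0,"fingers": 0.054},
    {"x": 0,"y": 0,"z": -0.015,"rx": 0,"ry": 0,"rz": 0,"fingers": 0.054},
    {"x": 0,"y": 0,"z": -0.035,"rx": 0,"ry": 0,"rz": 0,"fingers": 0.054},
    {"x": 0,"y": 0,"z": -0.06,"rx": 0,"ry": 0,"rz": 0,"fingers": 0.054},
    {"x": 0,"y": 0,"z": -0.085,"rx": 0,"ry": 0,"rz": 0,"fingers": 0.054},
    {"x": 0,"y": 0,"z": -0.1,"rx": 0,"ry": 0,"rz": 0,"fingers": 0.054},
    {"x": 0,"y": 0,"z": -0.1,"rx": 0,"ry": 0,"rz": 0,"fingers": 0.054}
  ],
  "force": 25
}}

```text
t: 5.15
ee_pos: [0.5191, 0.2082, 0.1864]
orientation: [[-0.929, 0.371, 0.002], [0.371, 0.929, 0.001], [-0.002, 0.001, -1.0]]
wrist_force: [-0.6, 0.3, -1.2]
opening: 0.695
grip_force: 27.3
```

```bash
python3 - <<'E'
from h import *
c=capture("side"); d=capture("wrist"); s=sense(); print(s["ee_pos"],s["t"],s["opening"],s["wrist_force"],s["grip_force"])
cv2.imwrite("pics/g2.png",np.hstack([cv2.resize(c["pixels"][60:210,170:340],(390,344)),cv2.resize(d["pixels"],(400,344))]))
E
```

```text
[0.51830415 0.20784047 0.18452946] 5.25 0.6961976059303622 [-0.15531081 -0.0437177  -0.97992335] 27.30622798204422
```

View pics/g2.png

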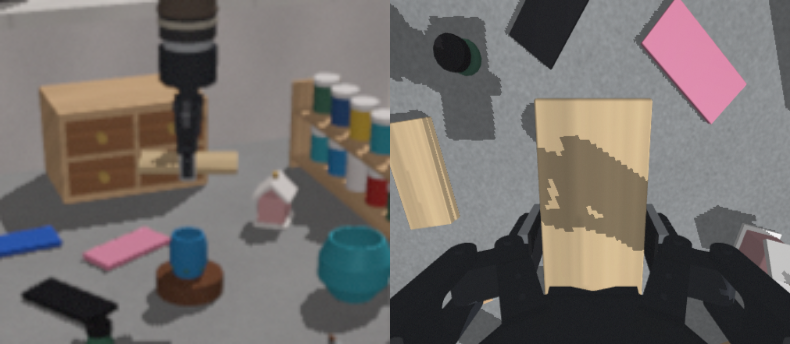

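The board is held level, centred on the fingers, and the glass still stands at (188,255). Now I'll carry it to the pile.

Call:
{"method": "apply_moves", "body": {
  "increments": [
    {"x": -0.002,"y": -0.02,"z": 0,"rx": 0,"ry": 0,"rz": -1,"fingers": 0.054},
    {"x": -0.006,"y": -0.06,"z": 0,"rx": 0,"ry": 0,"rz": -2,"fingers": 0.054},
    {"x": -0.01,"y": -0.1,"z": 0,"rx": 0,"ry": 0,"rz": -3.5,"fingers": 0.054},
    {"x": -0.015,"y": -0.145,"z": 0,"rx": 0,"ry": 0,"rz": -5,"fingers": 0.054},
    {"x": -0.019,"y": -0.19,"z": 0,"rx": 0,"ry": 0,"rz": -6.5,"fingers": 0.054},
    {"x": -0.023,"y": -0.225,"z": 0,"rx": 0,"ry": 0,"rz": -7.8,"fingers": 0.054},
    {"x": -0.024,"y": -0.238,"z": 0.02,"rx": 0,"ry": 0,"rz": -7.8,"fingers": 0.054},
    {"x": -0.024,"y": -0.238,"z": 0.05,"rx": 0,"ry": 0,"rz": -7.8,"fingers": 0.054},
    {"x": -0.024,"y": -0.238,"z": 0.08,"rx": 0,"ry": 0,"rz": -7.8,"fingers": 0.054},
    {"x": -0.024,"y": -0.238,"z": 0.11,"rx": 0,"ry": 0,"rz": -7.8,"fingers": 0.054},
    {"x": -0.024,"y": -0.238,"z": 0.13,"rx": 0,"ry": 0,"rz": -7.8,"fingers": 0.054},
    {"x": -0.024,"y": -0.238,"z": 0.13,"rx": 0,"ry": 0,"rz": -7.8,"fingers": 0.054}
  ]
}}

```text
t: 6.75
ee_pos: [0.4503, -0.0219, 0.053]
orientation: [[-0.97, 0.242, -0.005], [0.242, 0.97, 0.0], [0.005, -0.001, -1.0]]
wrist_force: [0.6, -0.4, -0.5]
opening: 0.698
grip_force: 27.4
```

```bash
python3 - <<'E'
from h import *
s=sense(); R=np.array(s["orientation"]);p=s["ee_pos"];print(p,s["t"],np.degrees(np.arctan2(R[1,1],R[0,1])),s["wrist_force"],s["grip_force"])
c=capture("side"); d=capture("scene")
cv2.imwrite("pics/p1.png",np.hstack([cv2.resize(c["pixels"][150:250,200:315],(390,340),interpolation=2),cv2.resize(d["pixels"][130:230,180:295],(390,340),interpolation=2)]))
E
```

```text
[ 0.45030474 -0.02185938  0.05295995] 6.75 76.02168016276823 [ 0.62467728 -0.37097848 -0.47670023] 27.357631623744965
```

Call:
{"method": "apply_moves", "body": {
  "increments": [
    {"x": -0.001,"y": 0,"z": 0.015,"rx": 0,"ry": 0,"rz": 0,"fingers": 0.054},
    {"x": -0.001,"y": 0,"z": 0.027,"rx": 0,"ry": 0,"rz": 0,"fingers": 0.054},
    {"x": -0.001,"y": 0,"z": 0.029,"rx": 0,"ry": 0,"rz": 0,"fingers": 0.054},
    {"x": -0.001,"y": 0,"z": 0.031,"rx": 0,"ry": 0,"rz": 0,"fingers": 0.054},
    {"x": -0.001,"y": 0,"z": 0.031,"rx": 0,"ry": 0,"rz": 0,"fingers": 0.054}
  ]
}}

```text
t: 7.48
ee_pos: [0.4537, -0.0222, 0.0244]
orientation: [[-0.97, 0.242, 0.0], [0.242, 0.97, -0.0], [-0.0, 0.0, -1.0]]
wrist_force: [-1.0, 0.6, -0.2]
opening: 0.695
grip_force: 27.4
```

Call:
{"method": "apply_moves", "body": {
  "increments": [
    {"x": 0,"y": 0,"z": 0.001,"rx": 0,"ry": 0,"rz": 0,"fingers": 0.054},
    {"x": 0,"y": 0,"z": 0.002,"rx": 0,"ry": 0,"rz": 0,"fingers": 0.054},
    {"x": 0,"y": 0,"z": 0.003,"rx": 0,"ry": 0,"rz": 0,"fingers": 0.054},
    {"x": 0,"y": 0,"z": 0.003,"rx": 0,"ry": 0,"rz": 0,"fingers": 0.054}
  ]
}}

```text
t: 7.98
ee_pos: [0.454, -0.0224, 0.0226]
orientation: [[-0.97, 0.242, 0.001], [0.242, 0.97, -0.001], [-0.002, -0.0, -1.0]]
wrist_force: [-4.0, -0.2, 10.9]
opening: 0.693
grip_force: 33.8
```

Contact came about 7 mm early, so the tips are on the pile's edge. I'll back off slightly and release. The remaining fall is under 7 mm.

Call:
{"method": "apply_moves", "body": {
  "increments": [
    {"x": 0,"y": 0,"z": -0.002,"rx": 0,"ry": 0,"rz": 0,"fingers": 0.054},
    {"x": 0,"y": 0,"z": -0.002,"rx": 0,"ry": 0,"rz": 0,"fingers": 0.054},
    {"x": 0,"y": 0,"z": -0.002,"rx": 0,"ry": 0,"rz": 0,"fingers": 0.08},
    {"x": 0,"y": 0,"z": -0.002,"rx": 0,"ry": 0,"rz": 0,"fingers": 0.08},
    {"x": 0,"y": 0,"z": -0.002,"rx": 0,"ry": 0,"rz": 0,"fingers": 0.08},
    {"x": 0,"y": 0,"z": -0.002,"rx": 0,"ry": 0,"rz": 0,"fingers": 0.08},
    {"x": 0,"y": 0,"z": -0.03,"rx": 0,"ry": 0,"rz": 0,"fingers": 0.084},
    {"x": 0,"y": 0,"z": -0.07,"rx": 0,"ry": 0,"rz": 0,"fingers": 0.084},
    {"x": 0,"y": 0,"z": -0.11,"rx": 0,"ry": 0,"rz": 0,"fingers": 0.084},
    {"x": 0,"y": 0,"z": -0.15,"rx": 0,"ry": 0,"rz": 0,"fingers": 0.084},
    {"x": 0,"y": 0,"z": -0.15,"rx": 0,"ry": 0,"rz": 0,"fingers": 0.084}
  ]
}}

```text
t: 9.35
ee_pos: [0.4554, -0.0223, 0.1744]
orientation: [[-0.97, 0.242, 0.006], [0.242, 0.97, -0.0], [-0.006, 0.001, -1.0]]
wrist_force: [-1.0, -0.4, 0.4]
opening: 0.98
grip_force: 0.0
```

```bash
python3 - <<'E'
from h import *
import pickle
s=sense(); R=np.array(s["orientation"]);p=s["ee_pos"];print(p,s["t"],s["opening"])
C={n:capture(n) for n in("wrist","side","scene")}; pickle.dump(C,open("c3.pkl","wb"))
c=C["wrist"]
hsv=cv2.cvtColor(c["pixels"],cv2.COLOR_BGR2HSV); m=cv2.inRange(hsv,(12,50,150),(28,255,255))
cs,_=cv2.findContours(m,0,1)
for q in cs:
  if cv2.contourArea(q)>1500: print("px",cv2.boundingRect(q)); P=np.array([ray(c,u,v,.03)[:2] for u,v in q[:,0,:]],np.float32)*1000; R=cv2.minAreaRect(P); print(np.round(R[0],1),np.round(R[1],1),R[2])
cv2.imwrite("pics/p2.png",np.hstack([cv2.resize(C["wrist"]["pixels"],(420,315)),cv2.resize(C["side"]["pixels"][190:260,215:300],(379,315),interpolation=2)]))
E
```

```text
[ 0.45536553 -0.02230066  0.17444775] 9.35 0.9803654768915819
px (227, 107, 65, 131)
[451.8 -22. ] [ 59.1 126.8] 75.95049285888672
```

Call:
{"method": "apply_moves", "body": {
  "increments": [
    {"x": -0.003,"y": 0.039,"z": -0.01,"rx": 0,"ry": 0,"rz": 0,"fingers": 0.085},
    {"x": -0.006,"y": 0.078,"z": -0.02,"rx": 0,"ry": 0,"rz": 0,"fingers": 0.085},
    {"x": -0.01,"y": 0.117,"z": -0.03,"rx": 0,"ry": 0,"rz": 0,"fingers": 0.085},
    {"x": -0.013,"y": 0.156,"z": -0.03,"rx": 0,"ry": 0,"rz": 0,"fingers": 0.085},
    {"x": -0.016,"y": 0.195,"z": -0.03,"rx": 0,"ry": 0,"rz": 0,"fingers": 0.085},
    {"x": -0.019,"y": 0.233,"z": -0.03,"rx": 0,"ry": 0,"rz": 0,"fingers": 0.085},
    {"x": -0.019,"y": 0.233,"z": -0.03,"rx": 0,"ry": 0,"rz": 0,"fingers": 0.085},
    {"x": -0.019,"y": 0.233,"z": -0.03,"rx": 0,"ry": 0,"rz": 0,"fingers": 0.085}
  ]
}}

```text
t: 10.5
ee_pos: [0.5274, 0.1988, 0.1999]
orientation: [[-0.97, 0.241, -0.003], [0.241, 0.97, -0.001], [0.002, -0.002, -1.0]]
wrist_force: [-0.2, -0.1, 0.2]
opening: 0.996
grip_force: 0.0
```

```bash
cat > mg.py <<'E'
from h import *
import pickle
s=sense(); p=np.array(s["ee_pos"]); R=np.array(s["orientation"]); print(p,s["t"])
for n in("wrist","side"):
  c=capture(n); im=c["pixels"]; hsv=cv2.cvtColor(im,cv2.COLOR_BGR2HSV)
  u,v=map(int,proj(c,[.52,.21,.06])); w=70 if n=="wrist" else 30
  m=np.zeros(im.shape[:2],np.uint8); m[max(0,v-w):v+w,u-w:u+w]=255
  g=cv2.inRange(hsv,(95,90,30),(118,255,255))&m; st=cv2.inRange(hsv,(0,80,20),(12,255,170))&m
  cs,_=cv2.findContours(g,0,1); q=max(cs,key=cv2.contourArea); print(n,"glass box",cv2.boundingRect(q), end=" ")
  x,y,ww,h=cv2.boundingRect(q)
  if n=="wrist": # rim at z .09 and belly
    for z in(.09,.061):
      P=np.array([ray(c,a,b,z)[:2] for a,b in q[:,0,:]],np.float32)*1000; print(z,np.round(cv2.minEnclosingCircle(P)[0],1),cv2.minEnclosingCircle(P)[1],end=" ")
    cs,_=cv2.findContours(st|g,0,1); q=max(cs,key=cv2.contourArea)
    P=np.array([ray(c,a,b,.03)[:2] for a,b in q[:,0,:]],np.float32)*1000; print("stand",cv2.minEnclosingCircle(P))
  else: print("mid z.06:",[ray(c,x+ww/2-.5,y+h/2-.5,z) for z in(.06,)])
w=pickle.load(open("w1.pkl","rb")); print("mug rim ~",[np.round(ray(w,a,b,.08),3) for a,b in((184,275),(208,275),(232,275))], "brush",ray(w,135,218,.005),ray(w,225,193,.005))
E
python3 mg.py
```

```text
[0.52744655 0.1988152  0.19988289] 10.5
wrist glass box (242, 139, 60, 63) 0.09 [513.7 211. ] 26.728422164916992 0.061 [519.7 210.6] 29.90508270263672 stand ((518.9454956054688, 211.35922241210938), 47.43486022949219)
side glass box (244, 159, 16, 23) mid z.06: [array([0.51762603, 0.20760493, 0.06      ])]
mug rim ~ [array([ 0.738, -0.062,  0.08 ]), array([ 0.749, -0.026,  0.08 ]), array([0.76 , 0.009, 0.08 ])] brush [ 0.6457913  -0.13677935  0.005     ] [0.64994587 0.02684589 0.005     ]
```

Call:
{"method": "apply_moves", "body": {
  "increments": [
    {"x": 0.006,"y": 0.005,"z": 0.03,"rx": 0,"ry": 0,"rz": 0,"fingers": 0.085},
    {"x": 0.012,"y": 0.009,"z": 0.06,"rx": 0,"ry": 0,"rz": 0,"fingers": 0.085},
    {"x": 0.012,"y": 0.009,"z": 0.09,"rx": 0,"ry": 0,"rz": 0,"fingers": 0.085},
    {"x": 0.012,"y": 0.009,"z": 0.115,"rx": 0,"ry": 0,"rz": 0,"fingers": 0.085},
    {"x": 0.012,"y": 0.009,"z": 0.135,"rx": 0,"ry": 0,"rz": 0,"fingers": 0.085},
    {"x": 0.012,"y": 0.009,"z": 0.151,"rx": 0,"ry": 0,"rz": 0,"fingers": 0.085},
    {"x": 0.012,"y": 0.009,"z": 0.151,"rx": 0,"ry": 0,"rz": 0,"fingers": 0.085},
    {"x": 0.012,"y": 0.009,"z": 0.151,"rx": 0,"ry": 0,"rz": 0,"fingers": 0.06},
    {"x": 0.012,"y": 0.009,"z": 0.151,"rx": 0,"ry": 0,"rz": 0,"fingers": 0.06},
    {"x": 0.012,"y": 0.009,"z": 0.151,"rx": 0,"ry": 0,"rz": 0,"fingers": 0.06}
  ]
}}

```text
t: 11.85
ee_pos: [0.5191, 0.2111, 0.051]
orientation: [[-0.97, 0.241, 0.001], [0.241, 0.97, 0.0], [-0.001, 0.001, -1.0]]
wrist_force: [0.0, 0.6, 0.2]
opening: 0.701
grip_force: 0.0
```

Call:
{"method": "apply_moves", "body": {
  "increments": [
    {"x": 0,"y": 0,"z": 0.002,"rx": 0,"ry": 0,"rz": 0,"fingers": 0.057},
    {"x": 0,"y": 0,"z": 0.002,"rx": 0,"ry": 0,"rz": 0,"fingers": 0.054},
    {"x": 0,"y": 0,"z": 0.002,"rx": 0,"ry": 0,"rz": 0,"fingers": 0.05},
    {"x": 0,"y": 0,"z": 0.002,"rx": 0,"ry": 0,"rz": 0,"fingers": 0.048},
    {"x": 0,"y": 0,"z": 0.002,"rx": 0,"ry": 0,"rz": 0,"fingers": 0.048},
    {"x": 0,"y": 0,"z": 0.002,"rx": 0,"ry": 0,"rz": 0,"fingers": 0.048}
  ],
  "force": 25
}}

```text
t: 12.6
ee_pos: [0.5189, 0.2111, 0.0487]
orientation: [[-0.97, 0.241, 0.001], [0.241, 0.97, 0.0], [-0.0, 0.001, -1.0]]
wrist_force: [-0.6, -0.3, 5.1]
opening: 0.621
grip_force: 25.9
```

Call:
{"method": "apply_moves", "body": {
  "increments": [
    {"x": 0,"y": 0,"z": -0.004,"rx": 0,"ry": 0,"rz": 0,"fingers": 0.048},
    {"x": 0,"y": 0,"z": -0.012,"rx": 0,"ry": 0,"rz": 0,"fingers": 0.048},
    {"x": 0,"y": 0,"z": -0.03,"rx": 0,"ry": 0,"rz": 0,"fingers": 0.048},
    {"x": 0,"y": 0,"z": -0.06,"rx": 0,"ry": 0,"rz": 0,"fingers": 0.048},
    {"x": 0,"y": 0,"z": -0.09,"rx": 0,"ry": 0,"rz": 0,"fingers": 0.048},
    {"x": 0,"y": 0,"z": -0.12,"rx": 0,"ry": 0,"rz": 0,"fingers": 0.048},
    {"x": 0,"y": 0,"z": -0.13,"rx": 0,"ry": 0,"rz": 0,"fingers": 0.048},
    {"x": 0,"y": 0,"z": -0.13,"rx": 0,"ry": 0,"rz": 0,"fingers": 0.048}
  ],
  "force": 30
}}

```text
t: 13.6
ee_pos: [0.519, 0.211, 0.1784]
orientation: [[-0.97, 0.242, 0.001], [0.242, 0.97, 0.0], [-0.001, 0.0, -1.0]]
wrist_force: [-0.2, -0.1, -1.4]
opening: 0.614
grip_force: 31.7
```

```bash
python3 - <<'E'
from h import *
s=sense(); p=np.array(s["ee_pos"]); print(p,s["t"],s["grip_force"],s["opening"],s["wrist_force"])
for n in("side","scene"):
  c=capture(n); hsv=cv2.cvtColor(c["pixels"],cv2.COLOR_BGR2HSV); t=p+[0,0,.009]
  u,v=map(int,proj(c,t)); w=40; m=np.zeros(hsv.shape[:2],np.uint8); m[max(0,v-w):v+w,u-w:u+w]=255
  g=cv2.inRange(hsv,(95,90,30),(118,255,255))&m
  cs,_=cv2.findContours(g,0,1); q=max(cs,key=cv2.contourArea); print(n,cv2.boundingRect(q),"axis foot/rim predicted",np.round(proj(c,t-[0,0,.03])),np.round(proj(c,t+[0,0,.03])),cv2.minAreaRect(q))
  cv2.imwrite(f"pics/h_{n}.png",c["pixels"])
# other glasses from first wrist view
E
```

```text
[0.51895732 0.21097671 0.17840449] 13.6 31.739899346139282 0.6141599030790732 [-0.23161433 -0.08587174 -1.41188544]
side (243, 121, 15, 23) axis foot/rim predicted [251. 141.] [251. 123.] ((247.61990356445312, 133.36427307128906), (22.87883758544922, 11.272940635681152), 64.65382385253906)
scene (298, 167, 23, 36) axis foot/rim predicted [309. 196.] [312. 174.] ((308.6728210449219, 183.85401916503906), (22.01280975341797, 34.69913101196289), 10.007980346679688)
```

Call:
{"method": "apply_moves", "body": {
  "increments": [
    {"x": -0.01,"y": -0.018,"z": 0,"rx": 0,"ry": 0,"rz": 0,"fingers": 0.048},
    {"x": -0.03,"y": -0.054,"z": 0,"rx": 0,"ry": 0,"rz": 0,"fingers": 0.048},
    {"x": -0.052,"y": -0.094,"z": 0,"rx": 0,"ry": 0,"rz": 0,"fingers": 0.048},
    {"x": -0.076,"y": -0.137,"z": 0,"rx": 0,"ry": 0,"rz": 0,"fingers": 0.048},
    {"x": -0.1,"y": -0.18,"z": 0,"rx": 0,"ry": 0,"rz": 0,"fingers": 0.048},
    {"x": -0.124,"y": -0.223,"z": 0,"rx": 0,"ry": 0,"rz": 0,"fingers": 0.048},
    {"x": -0.148,"y": -0.266,"z": 0,"rx": 0,"ry": 0,"rz": 0,"fingers": 0.048},
    {"x": -0.172,"y": -0.31,"z": 0,"rx": 0,"ry": 0,"rz": 0,"fingers": 0.048},
    {"x": -0.196,"y": -0.353,"z": 0,"rx": 0,"ry": 0,"rz": 0,"fingers": 0.048},
    {"x": -0.212,"y": -0.382,"z": 0,"rx": 0,"ry": 0,"rz": 0,"fingers": 0.048},
    {"x": -0.218,"y": -0.394,"z": 0,"rx": 0,"ry": 0,"rz": 0,"fingers": 0.048},
    {"x": -0.218,"y": -0.394,"z": 0,"rx": 0,"ry": 0,"rz": 0,"fingers": 0.048}
  ]
}}

```text
t: 15.2
ee_pos: [0.6345, -0.225, 0.1773]
orientation: [[-0.97, 0.243, -0.002], [0.243, 0.97, 0.001], [0.002, 0.0, -1.0]]
wrist_force: [0.1, 0.5, -1.0]
opening: 0.614
grip_force: 31.8
```

```bash
python3 - <<'E'
from h import *
s=sense(); p=np.array(s["ee_pos"]); R=np.array(s["orientation"]);print(p,s["t"],s["grip_force"],R[:,2])
c=capture("wrist"); hsv=cv2.cvtColor(c["pixels"],cv2.COLOR_BGR2HSV); m=cv2.inRange(hsv,(5,60,60),(25,255,255)); m=cv2.morphologyEx(m,cv2.MORPH_OPEN,np.ones((3,3),np.uint8))
cs,_=cv2.findContours(m,0,1)
for q in cs:
  if cv2.contourArea(q)>150:
    P=np.array([ray(c,a,b,.005)[:2] for a,b in q[:,0,:]],np.float32)*1000; e=cv2.minEnclosingCircle(P); print(cv2.boundingRect(q),np.round(e[0],1),round(e[1],1))
cv2.imwrite("pics/k.png",c["pixels"])
E
```

```text
[ 0.63449403 -0.22496215  0.17732775] 15.2 31.774329382460564 [-1.50860054e-03  6.85069170e-04 -9.99998627e-01]
(92, 330, 55, 54) [ 818.  -454.6] 55.6
(222, 138, 75, 59) [ 635.6 -226.1] 39.5
(336, 136, 126, 35) [646.9 -81.8] 64.5
(184, 44, 82, 73) [ 530.6 -234.4] 39.5
```

Call:
{"method": "apply_moves", "body": {
  "increments": [
    {"x": -0.001,"y": 0,"z": 0.02,"rx": 0,"ry": 0,"rz": 0,"fingers": 0.048},
    {"x": -0.001,"y": 0,"z": 0.045,"rx": 0,"ry": 0,"rz": 0,"fingers": 0.048},
    {"x": -0.001,"y": 0,"z": 0.07,"rx": 0,"ry": 0,"rz": 0,"fingers": 0.048},
    {"x": -0.001,"y": 0,"z": 0.095,"rx": 0,"ry": 0,"rz": 0,"fingers": 0.048},
    {"x": -0.001,"y": 0,"z": 0.12,"rx": 0,"ry": 0,"rz": 0,"fingers": 0.048},
    {"x": -0.001,"y": 0,"z": 0.138,"rx": 0,"ry": 0,"rz": 0,"fingers": 0.048},
    {"x": -0.001,"y": 0,"z": 0.147,"rx": 0,"ry": 0,"rz": 0,"fingers": 0.048},
    {"x": -0.001,"y": 0,"z": 0.15,"rx": 0,"ry": 0,"rz": 0,"fingers": 0.048},
    {"x": -0.001,"y": 0,"z": 0.15,"rx": 0,"ry": 0,"rz": 0,"fingers": 0.048}
  ]
}}

```text
t: 16.38
ee_pos: [0.6365, -0.2243, 0.0289]
orientation: [[-0.97, 0.241, 0.001], [0.241, 0.97, -0.0], [-0.001, -0.0, -1.0]]
wrist_force: [0.9, 1.1, -0.3]
opening: 0.612
grip_force: 31.8
```

Call:
{"method": "apply_moves", "body": {
  "increments": [
    {"x": 0,"y": 0,"z": 0.001,"rx": 0,"ry": 0,"rz": 0,"fingers": 0.048},
    {"x": 0,"y": 0,"z": 0.002,"rx": 0,"ry": 0,"rz": 0,"fingers": 0.048},
    {"x": 0,"y": 0,"z": 0.003,"rx": 0,"ry": 0,"rz": 0,"fingers": 0.048},
    {"x": 0,"y": 0,"z": 0.004,"rx": 0,"ry": 0,"rz": 0,"fingers": 0.048},
    {"x": 0,"y": 0,"z": 0.004,"rx": 0,"ry": 0,"rz": 0,"fingers": 0.048}
  ]
}}

```text
t: 17.0
ee_pos: [0.636, -0.2243, 0.0241]
orientation: [[-0.97, 0.242, -0.0], [0.242, 0.97, 0.0], [0.0, 0.0, -1.0]]
wrist_force: [-0.9, -0.2, -0.9]
opening: 0.614
grip_force: 31.8
```

Call:
{"method": "apply_moves", "body": {
  "increments": [
    {"x": 0,"y": 0,"z": 0.001,"rx": 0,"ry": 0,"rz": 0,"fingers": 0.048},
    {"x": 0,"y": 0,"z": 0.002,"rx": 0,"ry": 0,"rz": 0,"fingers": 0.048},
    {"x": 0,"y": 0,"z": 0.002,"rx": 0,"ry": 0,"rz": 0,"fingers": 0.048}
  ]
}}

```text
t: 17.38
ee_pos: [0.6362, -0.2243, 0.0238]
orientation: [[-0.97, 0.242, 0.001], [0.242, 0.97, -0.0], [-0.001, -0.0, -1.0]]
wrist_force: [-3.6, 1.6, 8.0]
opening: 0.616
grip_force: 32.4
```

Contact came at the expected height. I'll release slowly and retreat.

Call:
{"method": "apply_moves", "body": {
  "increments": [
    {"x": 0,"y": 0,"z": -0.001,"rx": 0,"ry": 0,"rz": 0,"fingers": 0.048},
    {"x": 0,"y": 0,"z": -0.001,"rx": 0,"ry": 0,"rz": 0,"fingers": 0.055},
    {"x": 0,"y": 0,"z": -0.001,"rx": 0,"ry": 0,"rz": 0,"fingers": 0.06},
    {"x": 0,"y": 0,"z": -0.001,"rx": 0,"ry": 0,"rz": 0,"fingers": 0.072},
    {"x": 0,"y": 0,"z": -0.001,"rx": 0,"ry": 0,"rz": 0,"fingers": 0.078},
    {"x": 0,"y": 0,"z": -0.001,"rx": 0,"ry": 0,"rz": 0,"fingers": 0.078},
    {"x": 0,"y": 0,"z": -0.02,"rx": 0,"ry": 0,"rz": 0,"fingers": 0.078},
    {"x": 0,"y": 0,"z": -0.05,"rx": 0,"ry": 0,"rz": 0,"fingers": 0.078},
    {"x": 0,"y": 0,"z": -0.1,"rx": 0,"ry": 0,"rz": 0,"fingers": 0.078},
    {"x": 0,"y": 0,"z": -0.15,"rx": 0,"ry": 0,"rz": 0,"fingers": 0.078},
    {"x": 0,"y": 0,"z": -0.2,"rx": 0,"ry": 0,"rz": 0,"fingers": 0.078},
    {"x": 0,"y": 0,"z": -0.2,"rx": 0,"ry": 0,"rz": 0,"fingers": 0.078}
  ]
}}

```text
t: 18.88
ee_pos: [0.6378, -0.2249, 0.2293]
orientation: [[-0.97, 0.242, 0.01], [0.242, 0.97, -0.003], [-0.01, -0.001, -1.0]]
wrist_force: [-0.4, -0.3, 0.6]
opening: 0.913
grip_force: 0.0
```

```bash
python3 - <<'E'
from h import *
s=sense(); print(s["ee_pos"],s["t"],s["wrist_force"])
w,c=capture("wrist"),capture("side")
cv2.imwrite("pics/fin.png",np.hstack([cv2.resize(w["pixels"],(400,300)),cv2.resize(c["pixels"][185:305,215:375],(400,300),interpolation=2)]))
print(np.round(proj(w,[.636,-.2245,.005])),np.round(proj(w,[.636,-.2245,.065])))
E
```

```text
[ 0.6378293  -0.22490914  0.22931137] 18.875 [-0.37166297 -0.27484268  0.6388977 ]
[260. 162.] [260. 172.]
```

View pics/fin.png

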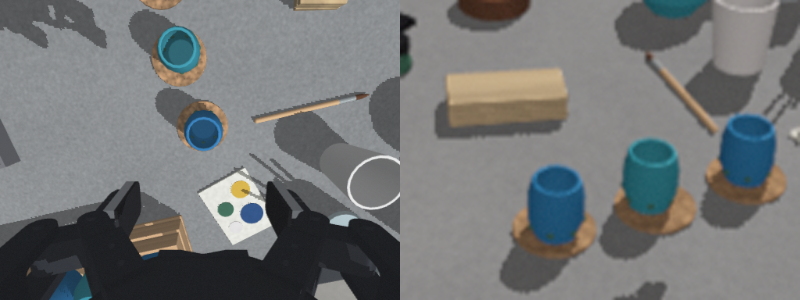

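The last picture shows the glass upright in the middle of its coaster at (748,150), and the three boards stacked squarely at (507,97). I'll hand in.

```bash
python3 -c "
from station import r; print(r.sign_off())"
```

```text
the job is handed in; nothing more can be done
None
```

I handed the job in at about 19 s: the spacer board lies flat and square on the pile, and the glass stands upright in the middle of the empty coaster, but no verdict came back. The board dropped its last few mm (under 7 mm) because the fingertips met the pile's edge first.

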